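# Switch on at the red-guarded toggle

## Robot

A 7-joint arm with a two-finger parallel gripper is mounted at the origin on a cart in front of the work surface, level with it; the furniture and walls round the work are solid. World frame = base frame: x ahead of the robot, y to its left, z up, the work surface at z = 0. Lengths are in mm, angles in rad, forces in N, time in s.
With the tool pointing down it reaches from about 400 to 875 mm from the base axis. Payload 4.4 kg.
Tool frame: the origin (TCP) lies at the very end of the fingers, on their centre line; the grasp point (between the pads) lies 19 mm behind it; y points along the fingers, x is the direction in which the jaws open and shut, and the axes are right-handed (so a half turn about y gives the same grasp; the last joint's range is limited). The gripper opens to 85 mm and grips with 20 to 120 N. Pads are 22 mm wide; open, the fingers measure 114 mm over their backs; the gripper's body (76 mm by 85 mm) begins 54 mm behind the grasp point. The pads swing forward as they close: fully open they stand 13 mm farther back than shut.
Start: joints at [1.099, 0.628, 0.038, 1.517, -0.027, 0.996, -0.02], TCP at [256.618, -597.214, 231.313] pointing down, gripper open.
Joint ranges: [-3.06, 3.06], [-0.37, 2.12], [-1.25, 1.32], [0.18, 2.47], [-1.1, 4.24], [0.23, 1.98], [-2.94, 2.94]. Speed limits (rad/s): [2.57, 2.57, 3.14, 3.14, 3.14, 3.14, 3.14].

## Interface

Orientations are given as [roll, pitch, yaw] about the fixed x, y, z axes, in that order (R = Rz(yaw) Ry(pitch) Rx(roll)).
In Python, from cell import readout, eyes, finish_job gives the robot as it stands. The module is installed in compiled form; this text tells all that it offers.
- The arm moves only by the tool apply_moves, never from a script. Its argument "commands" is a list that holds one entry, the list of rows, each a list of 6 numbers: the shift along the tool's x, y, z in units of 0.04 m (1.0 is 0.04 m), then the turn, a rotation vector about the tool's x, y, z in units of 5 degrees (1.0 is 5 degrees). A call has 1 to 8 rows; each row shifts and turns the pose as measured when the row begins, along the tool's axes as they then stand; what a row does not reach is not made up. A row lasts 1/12 s, in which the tool goes at most 41.7 mm and 7.16 degrees, less where a joint would pass 70% of its speed; a pose out of reach is approached as far as the arm can. A call with a number of a shift or a turn outside -1 to 1 is refused whole. A call with a gripper value outside its range is refused whole. "claw" is the finger opening in mm, from 0 to 85.4, set as the call begins (left out, the last holds). The fingers move at their own pace and stop on an object; the grip force is fixed at half the most. Time passes only in rows, so rows that do not move let the fingers close. It gives the time, the measured TCP pose, the force and the opening at its end, in the units of the state.
- readout.read_state(): the state, without advancing time (a new reading comes with each control period).
- eyes.get_image(name): name is "scene" or "top"; returns a dict with "image" (400x640x3 uint8, red, green, blue), "mtx" (3x3 intrinsics, pixels), "rvec" (rotation vector, rad) and "tvec" (3), from world to camera coordinates, as OpenCV has them. Camera axes: x right, y down, z forward; pixel columns grow to the right and rows downward; lengths in mm; the calibration is good to about 2 mm. A picture is of the moment at which its call begins. There is no depth.
- finish_job(): hands the job in, once; it reports no verdict.
The state is a dict: "clock": time; "qpos": joint angles; "qd": joint speeds; "tau": joint torques, N m; "eef_pos": TCP position; "tool_rot": TCP orientation; "force": force on the tool from outside, world axes, zero at the start; "torque": the same for the moment, N m; "width": finger opening in mm.
Only numpy, scipy, OpenCV 4.12 (cv2) and the standard library are available. Lean on these libraries where they do the work, as an engineer would, in place of code of your own. Each camera call takes 0.05 s, during which the arm holds its last target. There are 200 camera calls.

## Task

Switch on the inspection lamp at the box with the red guard: with closed fingers push the spring-loaded red guard up and keep it up on the finger, flip the toggle beneath it over to the rear (toward the guard's hinge), then draw back so that the guard drops shut over the toggle. Grasp nothing, do not shove the box out of place, and leave the yellow-guarded switch and the vial, torch, weight and tape roll where they are.

Things in the scene. Friction and masses are not known exactly. Their poses are not given: they have to be found in the camera images.
- red_box: Grey die-cast switch box with the red guard. Origin at the centre of its underside, on the table; x points from its front edge (toward the robot) to the rear, y left, z up. 130 mm along x, 90 along y; flat top 50 mm above the table. About 2.2 kg with its guard, loose on rubber feet.
- red_guard (a joint): Hinge angle of the red guard, rad: 0 shut, grows as its front swings up and back, stop at 1.7. A thin red hood 44 mm wide, open in front, roof sloping from 95 mm above the table at the rear to a flat lip at the front. Hinge pin along the box's y, at x +20, z 56 mm in the box's frame. A light spring (about 1 N at the lip) shuts it: it never stays up by itself.
- red_lip (a point): Middle of the front edge of the red guard's lip (3 to 5 mm thick); shut, it lies at x = -50 mm, z = 83 mm in the box's frame. The plastic is slick: pushed level toward the hinge by closed fingers leaning 25 to 45 degrees (tips forward; upright ones may jam), the lip rides up the fingers, to 135 mm above the table at most, while the tips, 60 to 70 mm up, pass beneath to the toggle.
- red_toggle (a joint): Angle of the steel toggle under the red guard, rad: 0 off (leaning 0.45 to the front), 0.9 on (leaning 0.45 to the rear, toward the hinge). Pivot along the box's y at x 0, z 50 mm in the box's frame; bat 27 mm long, up to 9 mm thick. Past the middle it snaps over by itself (under 1 N at its tip) and stays.
- red_toggle_tip (a point): End of the red box's toggle; moves with it. Off, it lies at x = -12 mm, z = 74 mm in the box's frame, under the guard.
- yellow_box: Second switch box, alike but with a yellow guard; leave it alone. Origin at the centre of its underside, on the table; x points from its front edge (toward the robot) to the rear, y left, z up. 130 mm along x, 90 along y; flat top 50 mm above the table. About 2.2 kg with its guard, loose on rubber feet.
- yellow_guard (a joint): Hinge angle of the yellow guard, rad: 0 shut, grows as its front swings up and back, stop at 1.7. A thin yellow hood 44 mm wide, open in front, roof sloping from 95 mm above the table at the rear to a flat lip at the front. Hinge pin along the box's y, at x +20, z 56 mm in the box's frame. A light spring (about 1 N at the lip) shuts it: it never stays up by itself.
- yellow_toggle (a joint): Angle of the steel toggle under the yellow guard, rad: 0 off (leaning 0.45 to the front), 0.9 on (leaning 0.45 to the rear, toward the hinge). Pivot along the box's y at x 0, z 50 mm in the box's frame; bat 27 mm long, up to 9 mm thick. Past the middle it snaps over by itself (under 1 N at its tip) and stays.
- vial: Loose sample vial, white with a blue screw cap, 26 mm across, 52 mm tall, upright; origin under its centre. Leave it alone.
- torch: Loose black pocket torch lying on the table, 110 mm long (along its y), 32 mm thick; origin under its centre. Leave it alone.
- weight: Loose brass weight, 29 mm across, 30 mm tall, upright; origin under its centre. Leave it alone.
- tape: Loose roll of clear tape lying flat, 93 mm across, 49 mm tall; origin under its centre. Leave it alone.

How it is judged (in metres and radians):
On the way, in this order (a step that is already met when the one before it is completed fails the run):
1. the red guard is raised (over 0.2 rad) while the toggle is still off (value of joint red_guard above 0.2 rad and value of joint red_toggle below 0.3 rad), for 0.02 s.
2. with the guard held up, the toggle is flipped on (over 0.75 rad) (value of joint red_guard above 0.2 rad and value of joint red_toggle above 0.75 rad), for 0.1 s.
At the end, for the whole second after the job is handed in: The red box's toggle is on (over 0.75 of 0.9 rad) under its shut guard (under 0.06 rad), the box upright, at rest and within 20 mm of where it stood; the yellow guard is shut, its toggle off, and the yellow box, vial, torch, weight and tape roll are within 20 mm of where they stood (value of joint each of red_guard, yellow_guard below 0.06 rad and value of joint red_toggle above 0.75 rad and distance of each of red_box, yellow_box, vial, torch, weight, tape from where it was at the start of the episode below 0.02 m and angle between red_box's own z axis and vertical below 0.05 rad and value of joint yellow_toggle below 0.15 rad and linear speed of red_box below 0.02 m/s); the robot touches nothing.
It fails at once if the red switch box is shoved, turned over or lifted (more than 20 mm from its start, or tilted 0.2 rad) (distance of red_box from where it was at the start of the episode above 0.02 m or angle between red_box's own z axis and vertical above 0.2 rad).
It fails at once if the yellow switch is used or its box disturbed (guard raised over 0.25 rad, toggle moved over 0.3 rad, box moved over 20 mm) (value of joint yellow_guard above 0.25 rad or value of joint yellow_toggle above 0.3 rad or distance of yellow_box from where it was at the start of the episode above 0.02 m).
It fails at once if the vial, torch, weight or tape roll is knocked, pushed or picked up (moved more than 20 mm) (distance of any of vial, torch, weight, tape from where it was at the start of the episode above 0.02 m).
It also fails if it takes over 38 s, if anything falls off the work surface, if the arm or the gripper's body presses on something with over 40 N, if the wrist force passes 120 N, or if a joint passes its speed limit or range.

## Working session

There is one attempt and no reset: what is moved stays moved. The work goes in short steps, Python scripts to look and compute and a tool call to move; the robot and the scene stay as the last step left them, time stands still between calls to the robot, and variables do not carry over. Pictures are saved under pics/ and viewed, about 8 in all and at most 12, crops included, and the job is handed in when it is done.

Besides the shell and the picture viewer there is one more tool, called after "Request:" by a JSON object that holds its "name" and its "arguments". apply_moves: Moves the arm, as the interface text tells. Shifts and turns lie within -1 to 1; 1 stands for 0.04 m of shift or 5 degrees of turn. Its arguments: {"type":"object","properties":{"commands":{"type":"array"},"claw":{"type":"number"}},"required":["commands"]}

```bash
mkdir -p pics
python3 - <<'E'
from cell import readout, eyes
import cv2,pickle
print(readout.read_state())
for n in("scene","top"):
    d=eyes.get_image(n);pickle.dump(d,open(n+".pkl","wb"));cv2.imwrite(f"pics/{n}0.png",d["image"][:,:,::-1]);print(n,d["mtx"],d["rvec"],d["tvec"])
E
```

```text
{'clock': 0.0, 'qpos': array([ 1.09918787,  0.6293168 ,  0.03846036,  1.51835999, -0.02703001,
        0.99626865, -0.01999366]), 'qd': array([ 0.0002124 , -0.00136958,  0.00025172, -0.00034764, -0.00063378,
        0.00170647,  0.00191357]), 'tau': array([-1.73804779e-04, -5.63400364e+01,  1.22592911e+00, -1.93439752e+01,
        1.08880940e-02,  1.04703259e-02, -2.09284093e-05]), 'eef_pos': array([ 256.38064827, -596.64039378,  230.41096339]), 'tool_rot': array([-1.57080432,  0.00183448, -1.16501259]), 'force': array([ 0.35519452, -0.37881781, -0.21451724]), 'torque': array([ 0.01351665,  0.00731098, -0.03191827]), 'width': 85.30136049071517}
scene [[393.34544725   0.         319.68827814]
 [  0.         393.34544725 205.23905469]
 [  0.           0.           1.        ]] [ 0.64212416 -2.28727905  1.53567647] [329.37405607 236.22649185 531.40863366]
top [[372.05024896   0.         319.94001255]
 [  0.         372.05024896 205.40009993]
 [  0.           0.           1.        ]] [ 2.14309889 -2.07783621  0.22253472] [-159.22612519  481.0961849   892.39987018]
```

View pics/scene0.png

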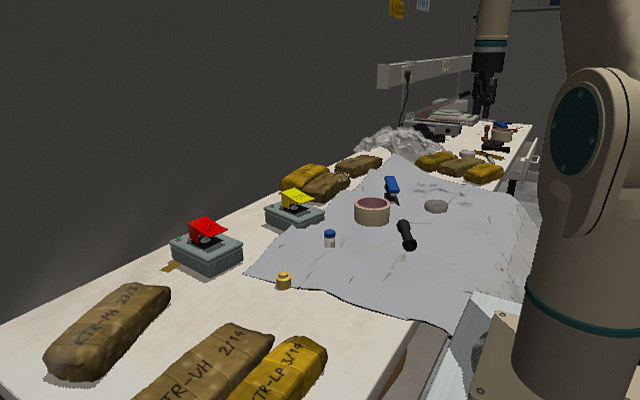

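View pics/top0.png

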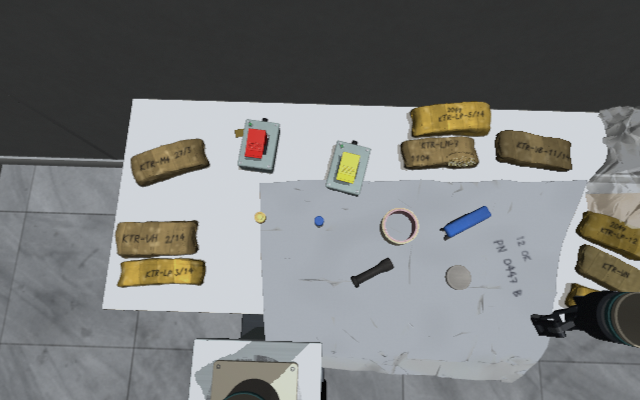

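Scene view: the red box is at about (207,248), the yellow one at (294,212), the weight at (283,281) and the vial at (330,238). Top view: red box at (258,145), yellow box at (348,168), weight at (260,217), vial at (319,221), and the gripper at the far right (545,325).

```bash
cat > h.py <<'E'
import numpy as np,cv2,pickle
from scipy.spatial.transform import Rotation as R
def ray(d,uv,z):
    M=cv2.Rodrigues(np.array(d["rvec"]))[0];t=np.array(d["tvec"]).ravel()
    p=cv2.undistortPoints(np.float64(uv).reshape(-1,1,2),d["mtx"],None).reshape(-1,2)
    v=np.c_[p,np.ones(len(p))]@M; c=-M.T@t
    return c+v*((z-c[2])/v[:,2])[:,None]
def proj(d,P): return cv2.projectPoints(np.float64(P).reshape(-1,3),np.array(d["rvec"]),np.array(d["tvec"]),d["mtx"],None)[0].reshape(-1,2)
def cnt(m):
    cs=cv2.findContours(m.astype(np.uint8),cv2.RETR_EXTERNAL,cv2.CHAIN_APPROX_NONE)[0]
    return max(cs,key=cv2.contourArea).reshape(-1,2)
E
python3 - <<'E'
from h import *
d=pickle.load(open("top.pkl","rb"));im=d["image"].astype(int)
print("cam",ray(d,[[320,200]],0),-cv2.Rodrigues(np.array(d["rvec"]))[0].T@np.array(d["tvec"]).ravel())
hsv=cv2.cvtColor(d["image"],cv2.COLOR_RGB2HSV)
print(hsv[160,255],hsv[130,270],hsv[165,243],hsv[110,200])
r=(im[...,0]>150)&(im[...,1]<80);c=cnt(r)
print("red px",cv2.minAreaRect(c)); 
for z in(83,95): print(z,np.round(cv2.boxPoints(cv2.minAreaRect(np.float32(ray(d,c,z)[:,:2])))))
big=cv2.resize(d["image"][100:200,215:385],None,fx=4.5,fy=4.5,interpolation=cv2.INTER_CUBIC);cv2.imwrite("pics/crop.png",big[:,:,::-1])
for n,uv,z in(("weight",[[260,217]],30),("vial",[[319,221]],52),("tape",[[400,226]],49),("torch",[[372,272]],16)):print(n,ray(d,uv,z).round())
E
```

```text
cam [[ 511.4671285  -143.82072071    0.        ]] [ 289.15435358 -147.2399974   973.59856683]
[ 93  27 115] [ 88  26 169] [ 92  25 144] [107  11 217]
red px ((254.91322326660156, 142.91197204589844), (16.6141300201416, 28.234132766723633), 8.530765533447266)
83 [[597.   7.]
 [672.   2.]
 [675.  44.]
 [600.  49.]]
95 [[593.   5.]
 [667.  -0.]
 [670.  41.]
 [596.  47.]]
weight [[455.   9.  30.]]
vial [[ 445. -143.   52.]]
tape [[ 440. -347.   49.]]
torch [[ 325. -281.   16.]]
```

View pics/crop.png

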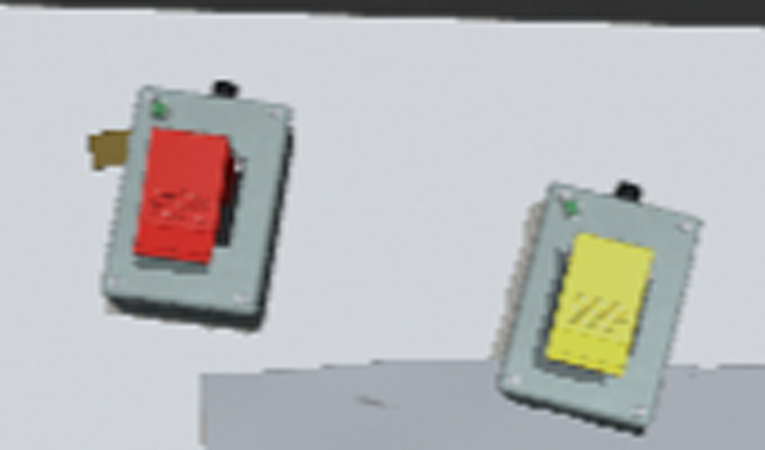

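Crop: the red box's top corners are at about (142,88), (291,106), (260,316) and (105,297), and its lip corners at (134,257) and (208,263). I'll solve the box pose from these.

Run:
```python
from h import *
d=pickle.load(open("top.pkl","rb"))
f=lambda a:(np.float64(a)+.5)/4.5-.5+[215,100]
c=ray(d,f([(142,88),(291,106),(260,316),(105,297)]),50);print("red top",c.round(1),c.mean(0))
l=ray(d,f([(134,257),(208,263)]),83);print("lip",l.round(1),l.mean(0))
ax=c[0]+c[1]-c[2]-c[3];y=np.arctan2(ax[1],ax[0]);ay=c[0]+c[3]-c[1]-c[2];print("yaw",y,np.arctan2(ay[1],ay[0])-np.pi/2,np.linalg.norm(ax)/2,np.linalg.norm(ay)/2)
u=np.array([np.cos(y),np.sin(y),0]);print("lip pred",c.mean(0)-50*u)
cy=ray(d,f([(550,183),(702,222),(648,422),(499,387)]),50);print("yellow",cy.round(1),cy.mean(0))
s=pickle.load(open("scene.pkl","rb"))
lp=c.mean(0)-50*u;lp[2]=83;v=np.array([-u[1],u[0],0])
print("scene px of lip corners",proj(s,[lp+22*v,lp-22*v]))
m=(s["image"][...,0]>150)&(s["image"][...,1]<60);k=cnt(m);print(cv2.approxPolyDP(k.reshape(-1,1,2),2,True).ravel().reshape(-1,2))
```

```text
red top [[715.   59.7  50. ]
 [706.4 -29.2  50. ]
 [576.3 -18.3  50. ]
 [584.9  71.7  50. ]] [645.63171291  20.9546413   50.        ]
lip [[598.2  49.4  83. ]
 [596.    7.9  83. ]] [597.0758672   28.66280296  83.        ]
yaw -0.08781220039458221 -0.0958980694844831 130.6073291297233 89.83731112066583
lip pred [595.82436363  25.33961085  50.        ]
yellow [[ 662.9 -183.4   50. ]
 [ 641.6 -272.6   50. ]
 [ 520.5 -242.1   50. ]
 [ 538.4 -157.    50. ]] [ 590.82207285 -213.76921932   50.        ]
scene px of lip corners [[213.06211588 236.69143893]
 [230.60160123 228.66293522]]
[[188 223]
 [210 236]
 [226 229]
 [205 216]]
```

```bash
cat >> h.py <<'E'
def plan(pos,Rt,n,st=None):
    from cell import readout
    s=readout.read_state();p=np.array(s["eef_pos"]);Rc=R.from_euler("xyz",s["tool_rot"])
    rv=(Rc.inv()*Rt).as_rotvec();pos=np.array(pos,float)
    print("now",s["clock"],p.round(1),np.array(s["tool_rot"]).round(3),"F",np.array(s["force"]).round(1),"dist",np.linalg.norm(pos-p),"deg",np.degrees(np.linalg.norm(rv)))
    for i in range(n):
        Ri=Rc*R.from_rotvec(rv*i/n)
        print(np.r_[Ri.inv().apply((pos-p)/n)/40,np.degrees(rv)/n/5].round(2).tolist())
def tool(yaw,lean,spin=0):
    # tool y down tilted so tips point forward by lean(deg) in heading yaw; spin about tool y (deg)
    return R.from_euler("z",yaw)*R.from_euler("y",-lean,degrees=True)*R.from_euler("x",-90,degrees=True)*R.from_euler("y",spin,degrees=True)
E
python3 -c "
from h import *
print(tool(0,30).apply([[0,1,0],[1,0,0]]))
plan([470,38,220],tool(-.09,0),20)"
```

```text
[[ 5.00000000e-01  1.11022302e-16 -8.66025404e-01]
 [ 8.66025404e-01  0.00000000e+00  5.00000000e-01]]
now 0.1 [ 256.4 -596.7  230.5] [-1.571  0.002 -1.165] F [-0.1 -0.1 -0.2] dist 669.7658196898603 deg 61.59451743985374
[-0.62, 0.01, 0.56, -0.0, -0.62, -0.0]
[-0.59, 0.01, 0.59, -0.0, -0.62, -0.0]
[-0.56, 0.01, 0.62, -0.0, -0.62, -0.0]
[-0.53, 0.01, 0.65, -0.0, -0.62, -0.0]
[-0.49, 0.01, 0.68, -0.0, -0.62, -0.0]
[-0.45, 0.01, 0.7, -0.0, -0.62, -0.0]
[-0.41, 0.01, 0.73, -0.0, -0.62, -0.0]
[-0.37, 0.01, 0.75, -0.0, -0.62, -0.0]
[-0.33, 0.01, 0.77, -0.0, -0.62, -0.0]
[-0.29, 0.01, 0.78, -0.0, -0.62, -0.0]
[-0.25, 0.01, 0.8, -0.0, -0.62, -0.0]
[-0.21, 0.01, 0.81, -0.0, -0.62, -0.0]
[-0.16, 0.01, 0.82, -0.0, -0.62, -0.0]
[-0.12, 0.01, 0.83, -0.0, -0.62, -0.0]
[-0.07, 0.01, 0.83, -0.0, -0.62, -0.0]
[-0.03, 0.01, 0.84, -0.0, -0.62, -0.0]
[0.02, 0.01, 0.84, -0.0, -0.62, -0.0]
[0.06, 0.01, 0.83, -0.0, -0.62, -0.0]
[0.11, 0.01, 0.83, -0.0, -0.62, -0.0]
[0.15, 0.01, 0.82, -0.0, -0.62, -0.0]
```

Request:
{"name": "apply_moves", "arguments": {"commands": [[[-0.62,0,0.56,0,-0.62,0],[-0.59,0,0.59,0,-0.62,0],[-0.56,0,0.62,0,-0.62,0],[-0.53,0,0.65,0,-0.62,0],[-0.49,0,0.68,0,-0.62,0],[-0.45,0,0.7,0,-0.62,0],[-0.41,0,0.73,0,-0.62,0],[-0.37,0,0.75,0,-0.62,0]]], "claw": 0}}

```text
clock: 0.77
eef_pos: [336.8, -339.5, 225.5]
tool_rot: [-1.576, 0.005, -0.727]
force: [1.0, 0.1, 0.9]
width: 0.1
```

Request:
{"name": "apply_moves", "arguments": {"commands": [[[-0.33,0,0.77,0,-0.62,0],[-0.29,0,0.78,0,-0.62,0],[-0.25,0,0.8,0,-0.62,0],[-0.21,0,0.81,0,-0.62,0],[-0.16,0,0.82,0,-0.62,0],[-0.12,0,0.83,0,-0.62,0],[-0.07,0,0.83,0,-0.62,0],[-0.03,0,0.84,0,-0.62,0]]]}}

```text
clock: 1.43
eef_pos: [417.6, -71.0, 224.1]
tool_rot: [-1.574, 0.009, -0.274]
force: [0.5, -0.7, -0.0]
width: -0.2
```

```bash
python3 -c "
from h import *
plan([470,38,200],tool(-.09,0),6)
from cell import eyes
d=eyes.get_image('scene');pickle.dump(d,open('s1.pkl','wb'))
c=proj(d,[[440,0,280]])[0].astype(int);print(c)
x=max(c[0]-120,0);y=max(c[1]-90,0)
cv2.imwrite('pics/s1.png',cv2.resize(d['image'][y:y+180,x:x+240],None,fx=3.2,fy=3.2,interpolation=cv2.INTER_CUBIC)[:,:,::-1])"
```

```text
now 1.4333 [417.6 -71.  224.1] [-1.574  0.009 -0.274] F [ 0.5 -0.7 -0. ] dist 123.27633264211478 deg 10.534518213107846
[0.09, 0.1, 0.5, 0.0, -0.35, -0.02]
[0.1, 0.1, 0.49, 0.0, -0.35, -0.02]
[0.12, 0.1, 0.49, 0.0, -0.35, -0.02]
[0.13, 0.1, 0.49, 0.0, -0.35, -0.02]
[0.15, 0.1, 0.48, 0.0, -0.35, -0.02]
[0.16, 0.1, 0.48, 0.0, -0.35, -0.02]
[290 139]
```

View pics/s1.png

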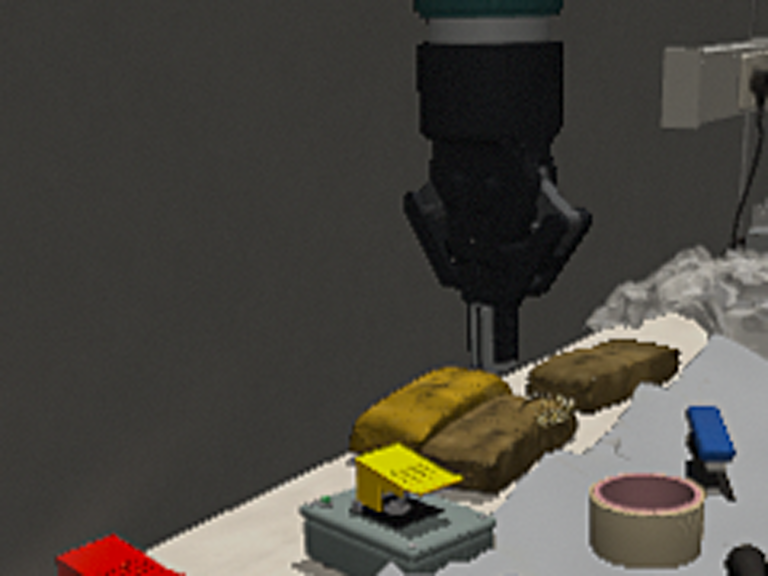

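The picture shows the shut gripper: narrow fingers, tip at (495,362), with knuckles bulging along the jaw direction above (500,295). So I'll turn the jaws across the box, which makes the flat side face the lip. The hood's side walls are only deep near the hinge.

```bash
python3 -c "
from h import *
a=pickle.load(open('top.pkl','rb'));b=pickle.load(open('scene.pkl','rb'))
P=lambda d:d['mtx']@np.c_[cv2.Rodrigues(np.array(d['rvec']))[0],np.array(d['tvec']).ravel()]
f=lambda q:(np.float64(q)+.5)/4.5-.5+[215,100]
for q,s in(((134,257),(210,236)),((208,263),(226,229))):
  X=cv2.triangulatePoints(P(a),P(b),f(q).reshape(2,1),np.float64(s).reshape(2,1)).ravel();X=X[:3]/X[3];print(X.round(1),proj(a,X)-f(q),proj(b,X)-s)
plan([535,32,160],tool(-.09,38,-90),24)"
```

```text
[599.6  50.5  84.7] [[-0.5142716  -0.77114957]] [[1.0221951  0.34063783]]
[598.    9.3  83. ] [[-0.50564653 -0.79168441]] [[1.00093706 0.3149126 ]]
now 1.4833 [420.2 -63.4 224.4] [-1.568  0.007 -0.262] F [1.1 6.8 0.7] dist 162.58511538126012 deg 105.17811116351722
[0.09, 0.07, 0.13, -0.24, -0.8, -0.28]
[0.1, 0.07, 0.12, -0.24, -0.8, -0.28]
[0.1, 0.07, 0.12, -0.24, -0.8, -0.28]
[0.11, 0.07, 0.11, -0.24, -0.8, -0.28]
[0.12, 0.07, 0.1, -0.24, -0.8, -0.28]
[0.12, 0.07, 0.1, -0.24, -0.8, -0.28]
[0.13, 0.07, 0.09, -0.24, -0.8, -0.28]
[0.13, 0.07, 0.08, -0.24, -0.8, -0.28]
[0.13, 0.07, 0.07, -0.24, -0.8, -0.28]
[0.14, 0.07, 0.07, -0.24, -0.8, -0.28]
[0.14, 0.08, 0.06, -0.24, -0.8, -0.28]
[0.14, 0.08, 0.05, -0.24, -0.8, -0.28]
[0.14, 0.08, 0.04, -0.24, -0.8, -0.28]
[0.14, 0.08, 0.03, -0.24, -0.8, -0.28]
[0.14, 0.09, 0.02, -0.24, -0.8, -0.28]
[0.14, 0.09, 0.02, -0.24, -0.8, -0.28]
[0.14, 0.09, 0.01, -0.24, -0.8, -0.28]
[0.14, 0.1, 0.0, -0.24, -0.8, -0.28]
[0.14, 0.1, -0.01, -0.24, -0.8, -0.28]
[0.13, 0.1, -0.01, -0.24, -0.8, -0.28]
[0.13, 0.11, -0.02, -0.24, -0.8, -0.28]
[0.13, 0.11, -0.03, -0.24, -0.8, -0.28]
[0.12, 0.11, -0.03, -0.24, -0.8, -0.28]
[0.12, 0.12, -0.04, -0.24, -0.8, -0.28]
```

Request:
{"name": "apply_moves", "arguments": {"commands": [[[0.1,0.07,0.12,-0.24,-0.8,-0.28],[0.1,0.07,0.12,-0.24,-0.8,-0.28],[0.1,0.07,0.12,-0.24,-0.8,-0.28],[0.11,0.07,0.11,-0.24,-0.8,-0.28],[0.12,0.07,0.1,-0.24,-0.8,-0.28],[0.12,0.07,0.1,-0.24,-0.8,-0.28],[0.13,0.07,0.09,-0.24,-0.8,-0.28],[0.13,0.07,0.08,-0.24,-0.8,-0.28]]]}}

```text
clock: 2.15
eef_pos: [461.3, -26.9, 201.1]
tool_rot: [-1.786, -0.138, 0.346]
force: [1.0, -0.7, 0.3]
width: -0.0
```

Request:
{"name": "apply_moves", "arguments": {"commands": [[[0.13,0.07,0.07,-0.24,-0.8,-0.28],[0.14,0.07,0.07,-0.24,-0.8,-0.28],[0.14,0.08,0.06,-0.24,-0.8,-0.28],[0.14,0.08,0.05,-0.24,-0.8,-0.28],[0.14,0.08,0.04,-0.24,-0.8,-0.28],[0.14,0.08,0.03,-0.24,-0.8,-0.28],[0.14,0.09,0.02,-0.24,-0.8,-0.28],[0.14,0.09,0.02,-0.24,-0.8,-0.28]]]}}

```text
clock: 2.82
eef_pos: [495.8, 4.6, 179.4]
tool_rot: [-2.033, -0.133, 0.927]
force: [-0.5, -0.1, 0.3]
width: 0.1
```

```bash
python3 -c "
from h import *
plan([535,34,150],tool(-.09,38,-90),10)
from cell import readout
print(readout.read_state()['qpos'].round(2))"
```

```text
now 2.8167 [495.8   4.6 179.4] [-2.033 -0.133  0.927] F [-0.5 -0.1  0.3] dist 57.18883076916814 deg 33.81389654145815
[0.11, 0.09, 0.01, -0.18, -0.62, -0.21]
[0.11, 0.1, 0.0, -0.18, -0.62, -0.21]
[0.1, 0.1, 0.0, -0.18, -0.62, -0.21]
[0.1, 0.1, -0.0, -0.18, -0.62, -0.21]
[0.1, 0.1, -0.01, -0.18, -0.62, -0.21]
[0.1, 0.1, -0.01, -0.18, -0.62, -0.21]
[0.09, 0.11, -0.01, -0.18, -0.62, -0.21]
[0.09, 0.11, -0.02, -0.18, -0.62, -0.21]
[0.09, 0.11, -0.02, -0.18, -0.62, -0.21]
[0.09, 0.11, -0.02, -0.18, -0.62, -0.21]
[-0.27  0.41  0.01  2.39  1.75  0.28 -1.06]
```

Request:
{"name": "apply_moves", "arguments": {"commands": [[[0.11,0.09,0,-0.18,-0.62,-0.21],[0.11,0.1,0,-0.18,-0.62,-0.21],[0.1,0.1,0,-0.18,-0.62,-0.21],[0.1,0.1,0,-0.18,-0.62,-0.21],[0.1,0.1,0,-0.18,-0.62,-0.21],[0.1,0.1,0,-0.18,-0.62,-0.21],[0.09,0.11,0,-0.18,-0.62,-0.21],[0.09,0.11,0,-0.18,-0.62,-0.21]]]}}

```text
clock: 3.48
eef_pos: [530.5, 31.9, 156.1]
tool_rot: [-2.194, -0.03, 1.379]
force: [0.2, 1.3, -1.7]
width: 0.1
```

```bash
python3 -c "
from h import *
plan([537,34,120],tool(-.09,38,-90),6)
from cell import readout
print(readout.read_state()['qpos'].round(2))"
```

```text
now 3.4833 [530.5  31.9 156.1] [-2.194 -0.03   1.379] F [ 0.2  1.3 -1.7] dist 36.685798161711155 deg 6.442626650328631
[0.01, 0.14, 0.07, -0.07, -0.19, -0.07]
[0.01, 0.14, 0.07, -0.07, -0.19, -0.07]
[0.01, 0.14, 0.07, -0.07, -0.19, -0.07]
[0.01, 0.14, 0.07, -0.07, -0.19, -0.07]
[0.01, 0.14, 0.07, -0.07, -0.19, -0.07]
[0.01, 0.13, 0.07, -0.07, -0.19, -0.07]
[ 0.2   0.6  -0.68  2.47  2.15  0.75 -1.  ]
```

```bash
python3 -c "
from h import *
plan([550,33,110],tool(-.09,32,-90),5)"
```

```text
now 3.4833 [530.5  31.9 156.1] [-2.194 -0.03   1.379] F [ 0.2  1.3 -1.7] dist 50.008632529548386 deg 7.159691993229702
[0.02, 0.24, 0.06, 0.15, -0.23, -0.07]
[0.02, 0.24, 0.05, 0.15, -0.23, -0.07]
[0.02, 0.24, 0.05, 0.15, -0.23, -0.07]
[0.02, 0.25, 0.05, 0.15, -0.23, -0.07]
[0.01, 0.25, 0.04, 0.15, -0.23, -0.07]
```

Request:
{"name": "apply_moves", "arguments": {"commands": [[[0.02,0.24,0.06,0.15,-0.23,-0.07],[0.02,0.24,0.05,0.15,-0.23,-0.07],[0.02,0.24,0.05,0.15,-0.23,-0.07],[0.02,0.25,0.05,0.15,-0.23,-0.07],[0.01,0.25,0.04,0.15,-0.23,-0.07],[0,0,0,0,0,0]]]}}

```text
clock: 3.98
eef_pos: [551.7, 28.2, 102.4]
tool_rot: [-2.118, 0.005, 1.479]
force: [0.4, -0.3, 0.3]
width: 0.0
```

```bash
python3 -c "
from h import *
plan([550,32,66],tool(-.09,32,-90),5)
from cell import readout
print(readout.read_state()['qpos'].round(3))"
```

```text
now 3.9833 [551.7  28.2 102.4] [-2.118  0.005  1.479] F [ 0.4 -0.3  0.3] dist 36.5990912112641 deg 0.7226706552081168
[0.02, 0.15, 0.1, -0.03, 0.0, -0.01]
[0.02, 0.15, 0.1, -0.03, 0.0, -0.01]
[0.02, 0.15, 0.1, -0.03, 0.0, -0.01]
[0.02, 0.15, 0.1, -0.03, 0.0, -0.01]
[0.02, 0.15, 0.1, -0.03, 0.0, -0.01]
[ 0.215  0.715 -0.608  2.391  2.234  0.678 -0.882]
```

Request:
{"name": "apply_moves", "arguments": {"commands": [[[0.02,0.15,0.1,0,0,0],[0.02,0.15,0.1,0,0,0],[0.02,0.15,0.1,0,0,0],[0.02,0.15,0.1,0,0,0],[0.02,0.15,0.1,0,0,0],[0,0,0,0,0,0]]]}}

```text
clock: 4.48
eef_pos: [550.9, 29.9, 62.1]
tool_rot: [-2.118, 0.018, 1.48]
force: [1.2, 0.4, 0.4]
width: 0.3
```

```bash
python3 -c "
from h import *
plan([590,29,65],tool(-.09,32,-90),4)
from cell import readout,eyes
print(readout.read_state()['qpos'].round(3))
d=eyes.get_image('scene')
a=d['image'][150:300,120:320]
d=eyes.get_image('top')
b=d['image'][75:225,180:380]
cv2.imwrite('pics/s2.png',cv2.resize(np.hstack([a,b]),None,fx=2,fy=2,interpolation=cv2.INTER_CUBIC)[:,:,::-1])"
```

```text
now 4.4833 [550.9  29.9  62.1] [-2.118  0.018  1.48 ] F [1.2 0.4 0.4] dist 39.17334198742051 deg 1.2219641371800254
[0.02, 0.11, -0.22, -0.03, 0.02, -0.04]
[0.02, 0.11, -0.22, -0.03, 0.02, -0.04]
[0.02, 0.11, -0.22, -0.03, 0.02, -0.04]
[0.02, 0.11, -0.22, -0.03, 0.02, -0.04]
[ 0.202  0.831 -0.619  2.402  2.301  0.8   -0.938]
```

View pics/s2.png

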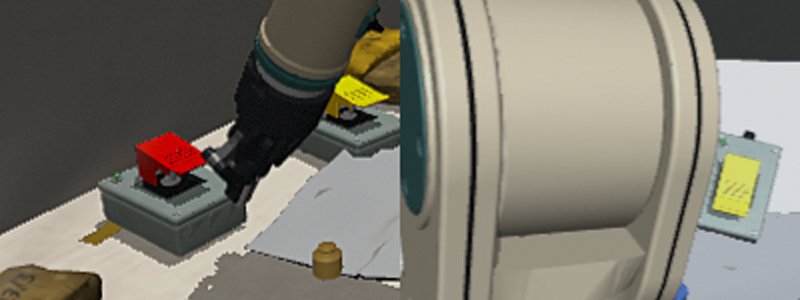

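The fingertips stand just in front of the lip, at about (207,158) in the left half, and are lined up with it; the yellow box is clear. The top view is blocked by the elbow. I'll advance now.

Request:
{"name": "apply_moves", "arguments": {"commands": [[[0.02,0.11,-0.22,0,0.02,-0.04],[0.02,0.11,-0.22,0,0.02,-0.04],[0.02,0.11,-0.22,0,0.02,-0.04],[0.02,0.11,-0.22,0,0.02,-0.04]]]}}

```text
clock: 4.92
eef_pos: [589.2, 30.0, 66.4]
tool_rot: [-2.115, 0.001, 1.484]
force: [0.2, 0.1, 0.9]
width: 0.2
```

```bash
python3 -c "
from h import *
plan([615,27,65],tool(-.09,32,-90),4)"
```

```text
now 4.9167 [589.2  30.   66.4] [-2.115e+00  1.000e-03  1.484e+00] F [0.2 0.1 0.9] dist 26.004612762830007 deg 0.8365272051074926
[-0.0, 0.09, -0.13, -0.04, 0.01, 0.0]
[-0.0, 0.09, -0.13, -0.04, 0.01, 0.0]
[-0.0, 0.09, -0.13, -0.04, 0.01, 0.0]
[-0.0, 0.09, -0.13, -0.04, 0.01, 0.0]
```

Request:
{"name": "apply_moves", "arguments": {"commands": [[[-0.01,0.09,-0.13,-0.04,0,0],[-0.01,0.09,-0.13,-0.04,0,0],[-0.01,0.09,-0.13,-0.04,0,0],[-0.01,0.09,-0.13,-0.04,0,0]]]}}

```text
clock: 5.25
eef_pos: [615.5, 25.6, 66.1]
tool_rot: [-2.13, 0.001, 1.484]
force: [-1.1, -0.1, -0.7]
width: -0.0
```

```bash
python3 -c "
from h import *
plan([635,25,65],tool(-.09,32,-90),4)
from cell import eyes
d=eyes.get_image('scene')
cv2.imwrite('pics/s3.png',cv2.resize(d['image'][180:290,140:290],None,fx=4,fy=4,interpolation=cv2.INTER_CUBIC)[:,:,::-1])"
```

```text
now 5.25 [615.5  25.6  66.1] [-2.130e+00  1.000e-03  1.484e+00] F [-1.1 -0.1 -0.7] dist 19.526599550903676 deg 0.17751257494357114
[0.01, 0.07, -0.1, 0.0, 0.01, 0.0]
[0.01, 0.07, -0.1, 0.0, 0.01, 0.0]
[0.01, 0.07, -0.1, 0.0, 0.01, 0.0]
[0.01, 0.07, -0.1, 0.0, 0.01, 0.0]
```

View pics/s3.png

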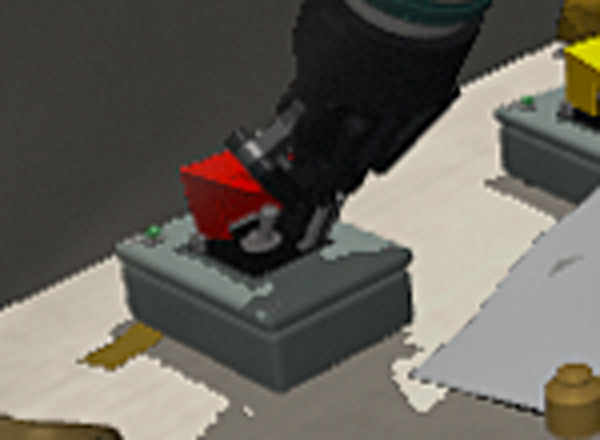

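The guard is raised and rides on the finger. The toggle at (265,225) still leans forward, with the fingertip at about (300,225) just before it, and the box hasn't moved. I'll continue.

Request:
{"name": "apply_moves", "arguments": {"commands": [[[0,0.08,-0.12,0,0,0],[0,0.08,-0.12,0,0,0],[0,0.08,-0.12,0,0,0],[0,0.08,-0.12,0,0,0]]]}}

```text
clock: 5.63
eef_pos: [639.2, 23.5, 64.4]
tool_rot: [-2.128, 0.001, 1.484]
force: [-0.2, 1.2, -0.8]
width: 0.1
```

```bash
python3 -c "
from h import *
plan([640,24.5,65],tool(-.09,32,-90),2)
from cell import eyes
d=eyes.get_image('scene')
cv2.imwrite('pics/s4.png',cv2.resize(d['image'][180:290,140:290],None,fx=4,fy=4,interpolation=cv2.INTER_CUBIC)[:,:,::-1])"
```

```text
now 5.6333 [639.2  23.5  64.4] [-2.128e+00  1.000e-03  1.484e+00] F [-0.2  1.2 -0.8] dist 1.379962999393867 deg 0.2274462921741957
[0.01, -0.0, -0.01, -0.01, 0.02, 0.01]
[0.01, -0.0, -0.01, -0.01, 0.02, 0.01]
```

View pics/s4.png

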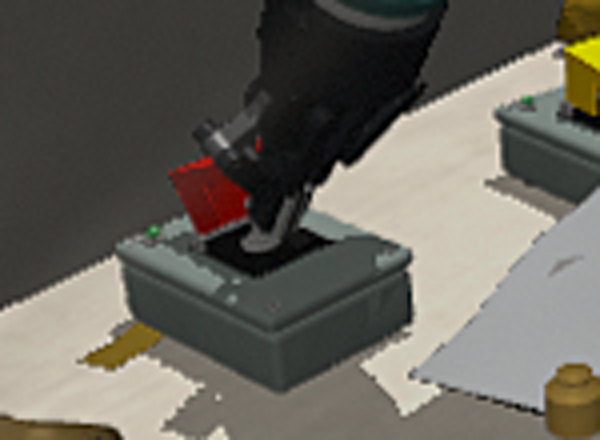

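The toggle is now behind the fingertip at (265,235) and the guard is well up. I'll push 4 mm more, hold, then draw back.

Request:
{"name": "apply_moves", "arguments": {"commands": [[[0,0.05,-0.08,0,0,0],[0,0.02,-0.02,0,0,0],[0,0,0,0,0,0],[0,0,0,0,0,0]]]}}

```text
clock: 6.02
eef_pos: [647.2, 22.9, 64.8]
tool_rot: [-2.131, 0.001, 1.483]
force: [-1.8, -0.9, 0.3]
width: 0.0
```

Request:
{"name": "apply_moves", "arguments": {"commands": [[[0,-0.07,0.11,0,0,0],[0,-0.07,0.11,0,0,0],[0,-0.07,0.11,0,0,0]]]}}

```text
clock: 6.27
eef_pos: [631.6, 24.1, 65.3]
tool_rot: [-2.133, 0.001, 1.483]
force: [-0.5, -0.3, -0.2]
width: -0.3
```

```bash
python3 -c "
from h import *
plan([590,29,65],tool(-.09,32,-90),4)
from cell import eyes
d=eyes.get_image('scene')
cv2.imwrite('pics/s5.png',cv2.resize(d['image'][180:290,140:290],None,fx=4,fy=4,interpolation=cv2.INTER_CUBIC)[:,:,::-1])"
```

```text
now 6.2667 [631.6  24.1  65.3] [-2.133e+00  1.000e-03  1.483e+00] F [-0.5 -0.3 -0.2] dist 41.874791313259294 deg 0.2521887110432207
[0.01, -0.14, 0.22, 0.01, 0.01, 0.0]
[0.01, -0.14, 0.22, 0.01, 0.01, 0.0]
[0.01, -0.14, 0.22, 0.01, 0.01, 0.0]
[0.01, -0.14, 0.22, 0.01, 0.01, 0.0]
```

View pics/s5.png

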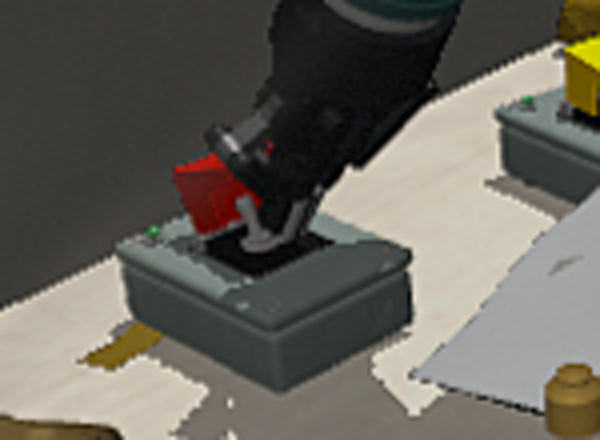

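The toggle now leans to the rear (tip at (243,200), base at (258,240)), so it is on. I'll draw back level.

Request:
{"name": "apply_moves", "arguments": {"commands": [[[0.01,-0.12,0.19,0,0,0],[0.01,-0.12,0.19,0,0,0],[0.01,-0.12,0.19,0,0,0],[0.01,-0.12,0.19,0,0,0],[0.01,-0.12,0.19,0,0,0],[0,-0.12,0.19,0,0,0],[0,-0.14,0.19,0,0,0],[0,-0.14,0.19,0,0,0]]]}}

```text
clock: 6.98
eef_pos: [553.0, 33.0, 67.6]
tool_rot: [-2.135, 0.001, 1.483]
force: [0.9, -0.0, 0.5]
width: -0.0
```

Request:
{"name": "apply_moves", "arguments": {"commands": [[[0,-0.3,0.1,0,0,0],[0,-0.3,0.1,0,0,0],[0,0,0,0,0,0],[0,0,0,0,0,0]]]}}

```text
clock: 7.32
eef_pos: [528.8, 35.5, 83.7]
tool_rot: [-2.132, 0.002, 1.487]
force: [0.8, -0.6, -0.5]
width: -0.3
```

```bash
python3 -c "
from h import *
plan([540,29,100],tool(-.09,32,-90),1)
from cell import eyes
d=eyes.get_image('scene');o=pickle.load(open('scene.pkl','rb'))
m=lambda d:cnt((d['image'][...,0]>150)&(d['image'][...,1]<60))
print(cv2.boundingRect(m(d)),cv2.boundingRect(m(o)))
s=np.s_[170:300,140:330]
cv2.imwrite('pics/s6.png',cv2.resize(np.hstack([o['image'][s],d['image'][s]]),None,fx=2.1,fy=2.1,interpolation=cv2.INTER_CUBIC)[:,:,::-1])"
```

```text
now 7.3167 [528.8  35.5  83.7] [-2.132e+00  2.000e-03  1.487e+00] F [ 0.8 -0.6 -0.5] dist 20.78795662918826 deg 0.3841521478587564
[-0.14, -0.19, -0.46, 0.03, 0.07, 0.02]
(188, 216, 39, 21) (188, 216, 39, 21)
```

View pics/s6.png

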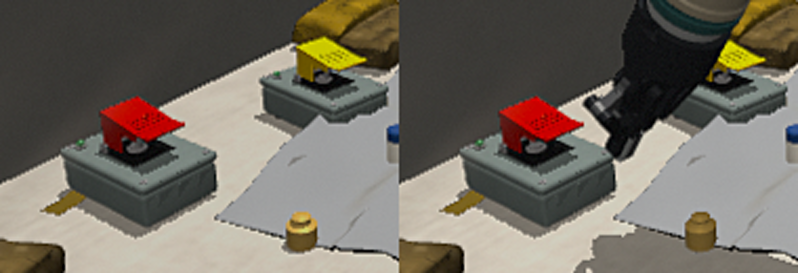

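The guard is shut: its mask is identical to the one at the start, and the box hasn't moved. The gripper is clear at (625,150), with weight, vial and yellow box unchanged. Handing in.

```bash
python3 -c "
from cell import finish_job
print(finish_job())"
```

```text
the job is handed in; nothing more can be done
None
```

The red switch is on under its shut guard, and I handed the job in at about 7.3 s of the allowed 38 s; it gives no verdict. With the fingers closed and leaning about 32° (jaws across the box), I pushed the guard's lip up. The fingertips then flipped the toggle to the rear, and I drew back level so the guard dropped shut.

**Last checks:**
- **Toggle:** with the guard still up, the picture showed it leaning to the rear. I could not see its angle again once the guard was shut.
- **Guard and box:** the red guard's outline in the scene camera matches the start exactly (same bounding box), so the guard is shut and the box has not visibly moved.
- **Other things:** the yellow box, vial and weight looked unmoved in the last picture. The torch and tape roll were outside that crop; the arm only passed over them at about 225 mm.
- **Contact:** push forces stayed around 2 N or less at each reading, and the gripper was clear of everything at the end.

**Disagreements and gaps:**
- The sideways position of the lip differed by about 3 to 4 mm between the box outline and the lip itself. I aimed in between, and it worked.
- Joint 4 was at its 2.47 rad limit for a moment on the approach, so I reduced the lean and moved outward.
- The elbow hid the red box from the top camera at close range, so the final checks rest on the scene camera alone.

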